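Vent the motorcycle cell and hold the load-test lever level

TASK

Open the vent cap of the black motorcycle cell by turning it anticlockwise (seen from above) about a quarter turn, to its stop, leave it open, and only then press down the spring-loaded dead-man lever of the load tester until the lever is level, never letting it go down to its lower stop. Keep it level for at least two seconds and finish while still holding it there with the fingers: do not let go. Leave the loose batteries, trays and scoop where they are.

Things in the scene. Friction and masses are not known exactly. Their poses are not given: they have to be found in the camera images.
- cell: squat black motorcycle cell, 150 x 88 mm, top at 96 mm, clamped immovably in a steel cradle (170 x 108 mm, sides 33 mm high); origin under its centre on the bench, z up; two lead terminals 8 mm high stand on its top at the +x end (62 mm from the centre, 30 mm either side). It may stand left or right of the robot's midline, with the load tester on the other side
- cap_grip (a point): the cell's grey captive vent cap, mid-top of the cell: a disc 44 mm across and 10 mm high with an upright grip bar, 42 mm long (along this point's x), 12 mm thick (its y), 20 mm tall, top 32 mm above the cell's top (128 mm above the bench). This point is on the turning axis, in the bar, 9 mm below its top (119 mm above the bench); its axes turn with the cap
- cap (a joint): turn of the vent cap, rad: 0 shut, grows anticlockwise seen from above, stop at 1.5 = fully open; starts between 0 and 0.3. It turns with light friction (0.06 N m) and stays where it is left. Open counts above 1.3
- tester: load tester, a grey steel base 190 x 120 x 40 mm fixed to the bench, origin under its centre on the bench, z up. On it two steel cheek plates 118 mm high carry the lever's pin at the +x end, and a slim upright index plate (14 x 4 mm, top 106 mm above the bench) stands 36 mm to the +y side of the lever, above the middle of the base
- lever_pivot (a point): the lever's pivot pin, 75 mm from the tester's origin to its +x, 100 mm above the bench; axes as the tester's; the pin lies along y
- lever_pad (a point): centre of the top face of the black rubber pad (46 x 50 mm, 20 mm thick) at the lever's free end, 130 mm from the pin towards the tester's -x; axes tilt with the lever. Lever level = this point 10 mm higher than lever_pivot (110 mm above the bench); at rest about 154 mm above it. The bar is 24 mm wide, 12 mm thick; when level its top is flush with the index plate's top
- lever (a joint): angle of the lever, rad: 0 at rest (free end raised 0.35 rad above level), 0.35 level, 0.70 at the lower stop; grows as it is pressed down. A spring always pushes it up: about 4 N at the pad at the start, 9 N at level, 14 N at the bottom. Level counts from 0.27 to 0.43; above 0.62 counts as reaching the lower stop
- lantern_a: grey plastic lantern battery standing upright, 67 x 67 mm, 98 mm tall plus two 14 mm contact cones (112 mm in all), loose, 0.6 kg; origin under its centre; bystander
- lantern_b: grey plastic lantern battery standing upright, 67 x 67 mm, 98 mm tall plus two 14 mm contact cones (112 mm in all), loose, 0.6 kg; origin under its centre; bystander
- lantern_c: grey plastic lantern battery standing upright, 67 x 67 mm, 98 mm tall plus two 14 mm contact cones (112 mm in all), loose, 0.6 kg; origin under its centre; bystander
- lantern_d: grey plastic lantern battery standing upright, 67 x 67 mm, 98 mm tall plus two 14 mm contact cones (112 mm in all), loose, 0.6 kg; origin under its centre; bystander
- tray_a: stamped tin button-cell tray, 110 x 72 x 16 mm, loose; origin under its centre; bystander
- tray_b: stamped tin button-cell tray, 110 x 72 x 16 mm, loose; origin under its centre; bystander
- scoop: red plastic sorting scoop, blade 110 x 76 mm with 36 mm walls, handle 22 mm thick to its -x, 203 mm long in all, loose; origin under the blade's back half; bystander
Things that resemble listed ones, but are neither listed nor needed, are in the scene too. What is shaped like the tester but purple or red is not meant. Leave any green look-alike of the cell alone.

How it is judged (in metres and radians):
On the way, in this order (a step that is already met when the one before it is completed fails the run):
1. the vent cap is turned open to its stop, the lever still at rest (value of joint cap above 1.3 rad and value of joint lever below 0.1 rad), for 0.2 s.
2. the fingers hold the lever level for two seconds, the cap open (value of joint cap above 1.3 rad and value of joint lever between 0.27 and 0.43 rad and contact force between the fingers and lever above 3 N), for 2 s.
At the end, for the whole second after the job is handed in: the program ends holding: the fingers press on the lever (over 3 N) and keep it still and level (0.27 to 0.43 rad, level being 0.35) while the vent cap is open (over 1.3 rad of 1.5), and every loose battery, tray and the scoop is within 30 mm of where it began (all of step 2 and velocity of joint lever between -0.1 and 0.1 rad/s and distance of each of lantern_a, lantern_b, lantern_c, lantern_d, tray_a, tray_b, scoop from where it was at the start of the episode below 0.03 m); the arm keeps its last pose, push and grip.
It fails at once if the lever is pressed while the vent cap is not yet open (value of joint cap below 1.3 rad and value of joint lever above 0.12 rad).
It fails at once if the lever reaches its lower stop (value of joint lever above 0.62 rad).
It fails at once if a loose battery, a tray or the scoop is shifted by more than 30 mm (distance of any of lantern_a, lantern_b, lantern_c, lantern_d, tray_a, tray_b, scoop from where it was at the start of the episode above 0.03 m).
It also fails if it takes over 54 s, if anything falls off the work surface, if the arm or the gripper's body presses on something with over 40 N, if the wrist force passes 120 N, or if a joint passes its speed limit or range.

ROBOT

A 6-joint arm with a two-finger parallel gripper is mounted at the origin on the work surface. World frame = base frame: x ahead of the robot, y to its left, z up, the work surface at z = 0. Lengths are in mm, angles in rad, forces in N, time in s.
With the tool pointing down it reaches from about 400 to 925 mm from the base axis. Payload 12.5 kg.
Tool frame: the origin (TCP) lies at the centre of the arm's flange, where the gripper is bolted on; the fingertips stand 190 mm ahead of it and the grasp point (between the pads) lies env.grip_point_offset ahead of it (env.grip_point_offset is the distance from the TCP to the grasp point, in mm); z points along the fingers, x is the direction in which the jaws open and shut, and the axes are right-handed (so a half turn about z gives the same grasp; the last joint's range is limited). The gripper opens to 95 mm and grips with 3 to 60 N. Pads are 20 mm wide; open, the fingers measure 119 mm over their backs; the gripper's body (75 mm by 180 mm) begins 59 mm behind the grasp point.
Start: joints at [-0.106, 0.491, 1.559, -0, 1.092, -0.106], TCP at [625, 0.023, 404.761] pointing down, gripper open.
Joint ranges: [-3.1, 3.1], [-0.84, 2.19], [0.05, 2.79], [-1.13, 4.28], [0.06, 2.93], [-2.69, 2.69]. Speed limits (rad/s): [2.22, 2.22, 2.79, 3.14, 3.14, 3.14].

INTERFACE

Orientations are given as [roll, pitch, yaw] about the fixed x, y, z axes, in that order (R = Rz(yaw) Ry(pitch) Rx(roll)).
In Python, from cell import state, read_camera, camera_model, job_done, env gives the robot as it stands.
- The arm moves only by the tool arm_command, never from a script. Its argument "steps" is a list of rows, each a list of 6 numbers: the shift along the tool's x, y, z in cm, then the turn, a rotation vector about the tool's x, y, z in degrees. In form: [[dx, dy, dz, rx, ry, rz], ...]. A call has 1 to 12 rows; each row is the pose to reach, as a shift and turn from the pose commanded when the call began, along the tool's axes at that moment; what a row does not reach only later rows make up. A row lasts 1/12 s, in which the tool goes at most 41.7 mm and 7.16 degrees, less where a joint would pass 70% of its speed; a pose out of reach is approached as far as the arm can. A call with a gripper value outside its range is refused whole. "jaw" is the finger opening in cm, from 0 to 9.51, set as the call begins (left out, the last holds). The fingers move at their own pace and stop on an object; the grip force is fixed at half the most. Time passes only in rows, so rows that repeat a pose let the fingers close. It gives the time, the measured TCP pose, the force and the opening at its end, in the units of the state.
- state(): the state, without advancing time (a new reading comes with each control period).
- read_camera(name): name is "scene" or "side" or "wrist"; returns the picture (400x640x3 uint8, red, green, blue); there is no depth.
- camera_model(name): a dict with "K" (3x3 intrinsics, pixels), "xyz" and "rotation" of the camera in the world. Camera axes: x right, y up, looking along -z (the intrinsics and any distortion apply to the point x, -y, -z); pixel columns grow to the right and rows downward; lengths in mm; the calibration is good to about 2 mm. A picture is of the moment at which its call begins: read the wrist's pose just before it. camera_model takes no time and is no camera call; for the wrist camera it gives the pose at the moment of the call.
- job_done(): hands the job in, once; it reports no verdict.
The state is a dict: "t": time; "joints": joint angles; "qvel": joint speeds; "tau": joint torques, N m; "eef_pos": TCP position; "tcp_rot": TCP orientation; "ft_force": force on the tool from outside, world axes, zero at the start; "moment": the same for the moment, N m; "opening": opening from 0.0 (shut) to 1.0 (fully open).
Only numpy, scipy, OpenCV 4.12 (cv2) and the standard library are available. Lean on these libraries where they do the work, as an engineer would, in place of code of your own. Each camera call takes 0.05 s, during which the arm holds its last target. There are 200 camera calls.

## Working session

There is one attempt and no reset: what is moved stays moved. The work goes in short steps, Python scripts to look and compute and a tool call to move; the robot and the scene stay as the last step left them, time stands still between calls to the robot, and variables do not carry over. Pictures are saved under pics/ and viewed, about 8 in all and at most 12, crops included, and the job is handed in when it is done.

Besides the shell and the picture viewer there is one more tool, called after ">>>" as name([rows], argument=value, ...), one row to a line, values as JSON. arm_command: Moves the arm, as the interface text tells. Its arguments: {"type":"object","properties":{"steps":{"type":"array"},"jaw":{"type":"number"}},"required":["steps"]}

```bash
ls; mkdir -p pics; python3 - <<'E'
from cell import *
import cv2
for n in ("scene","side"):
    cv2.imwrite(f"pics/{n}1.png",read_camera(n)[:,:,::-1])
    m=camera_model(n);print(n,m)
print(state(),env.grip_point_offset)
E
```

```text
pics
scene {'K': array([[500.67001762,   0.        , 322.87185385],
       [  0.        , 500.67001762, 193.60769166],
       [  0.        ,   0.        ,   1.        ]]), 'xyz': array([1323.5434534 ,  156.26602483, 1355.39746852]), 'rotation': array([0.59334836, 0.00802965, 1.72870829])}
side {'K': array([[386.52232052,   0.        , 314.13323453],
       [  0.        , 386.52232052, 199.4007504 ],
       [  0.        ,   0.        ,   1.        ]]), 'xyz': array([182.49903061, 967.30710238, 905.38554929]), 'rotation': array([ 0.92690772, -0.01436234, -2.78824113])}
{'t': 0.1, 'joints': array([-1.05629099e-01,  4.91475003e-01,  1.55937126e+00, -6.17184350e-06,
        1.09168211e+00, -1.05601764e-01]), 'qvel': array([ 0.00055209, -0.00205705, -0.00200236, -0.00032937,  0.00052202,
        0.00122615]), 'tau': array([ 2.47082615e-03, -6.13621187e+01, -2.58604574e+01,  6.93451893e-02,
        4.70101309e-02, -2.07912552e-05]), 'eef_pos': array([6.24975042e+02, 6.73215857e-03, 4.04241120e+02]), 'tcp_rot': array([-3.14149947e+00,  9.31083582e-04, -2.44439492e-05]), 'ft_force': array([ 0.21160467, -0.44586185,  0.46841197]), 'moment': array([ 0.01294056,  0.026108  , -0.03552024]), 'opening': 1.0018252016736409} 171.3
```

View pics/scene1.png

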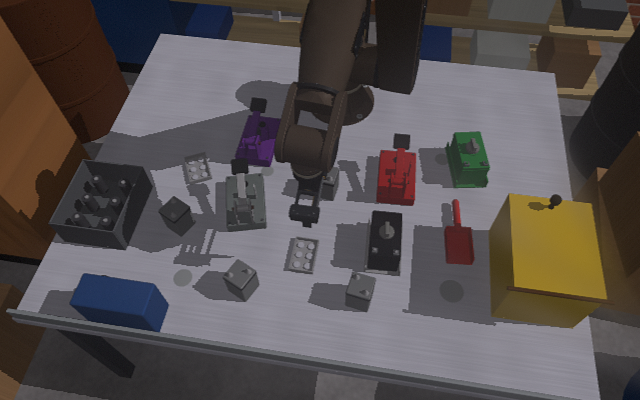

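View pics/side1.png

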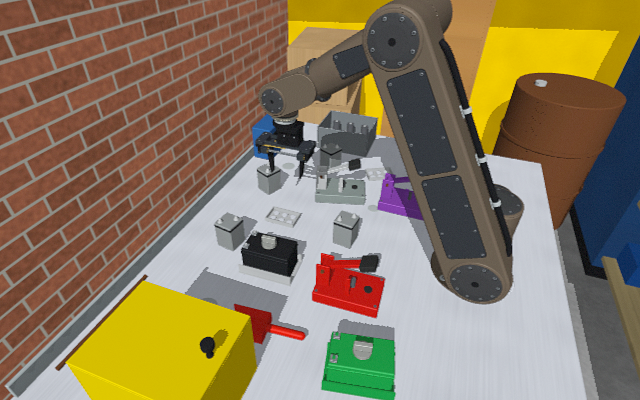

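The scene picture shows these candidates. For the cell: black (386,238) and a green look-alike (468,158). For the tester: grey (243,200), purple (258,140) and red (397,175). By the description I choose the black cell and the grey tester. Next I check them in one close crop.

```bash
cat > h.py <<'E'
import numpy as np,cv2
from scipy.spatial.transform import Rotation as R
from cell import *
def rot(m):
    r=np.array(m["rotation"]); return r if r.shape==(3,3) else R.from_euler("xyz",r).as_matrix()
def ray(m,u,v):
    K=m["K"]; d=np.array([(u-K[0,2])/K[0,0],-(v-K[1,2])/K[1,1],-1.]); return rot(m)@d
def at(m,u,v,z):
    d=ray(m,u,v); return m["xyz"]+d*(z-m["xyz"][2])/d[2]
def proj(m,p):
    c=(np.atleast_2d(p)-m["xyz"])@rot(m); K=m["K"]
    return np.c_[K[0,2]-K[0,0]*c[:,0]/c[:,2],K[1,2]+K[1,1]*c[:,1]/c[:,2]]
E
python3 - <<'E'
from h import *
im=cv2.imread("pics/scene1.png")
a=cv2.resize(im[145:245,205:285],None,fx=5,fy=5,interpolation=cv2.INTER_CUBIC)
b=cv2.resize(im[195:295,350:410],None,fx=5,fy=5,interpolation=cv2.INTER_CUBIC)
cv2.imwrite("pics/crop1.png",np.hstack([a,b]))
m=camera_model("scene")
print(at(m,386,238,96),at(m,243,200,40))
E
```

```text
[610.10506507 215.22275363  96.        ] [ 511.23144399 -238.29562643   40.        ]
```

View pics/crop1.png

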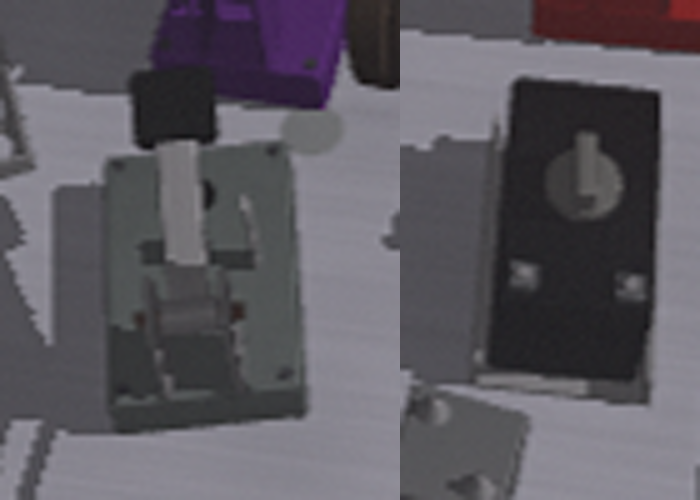

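```bash
python3 - <<'E'
from h import *
m=camera_model("scene")
b=lambda x,y:(350+(x-400)/5,195+y/5)
a=lambda x,y:(205+x/5,145+y/5)
for n,p,z in [("disc",b(584,183),106),("termL",b(525,268),104),("termR",b(631,280),104),("topcorL",b(513,80),96),("topcorR",b(660,92),96),
 ("bar far",b(585,132),128),("barnear",b(588,197),128)]: print(n,at(m,*p,z).round(1))
for n,p,z in [("baseFL",a(105,158),40),("baseFR",a(290,143),40),("baseNL",a(110,408),40),("baseNR",a(303,400),40),("baseNRbot",a(305,412),0),("baseNLbot",a(115,432),0),("padctr",a(173,100),154),("pincheek",a(193,318),100)]: print(n,at(m,*p,z).round(1))
E
```

```text
disc [594.6 215.2 106. ]
termL [653.1 187.4 104. ]
termR [651.6 246.6 104. ]
topcorL [525.3 168.1  96. ]
topcorR [520.4 254.6  96. ]
bar far [574.1 211.8 128. ]
barnear [616.1 217.1 128. ]
baseFL [ 431.1 -315.3   40. ]
baseFR [ 401. -199.   40.]
baseNL [ 612.8 -262.7   40. ]
baseNR [ 589.4 -147.9   40. ]
baseNRbot [ 575.4 -154.     0. ]
baseNLbot [ 607.5 -267.8    0. ]
padctr [ 460.3 -245.2  154. ]
pincheek [ 577.8 -211.   100. ]
```

The crop confirms the choice. The black cell has its terminals at image bottom (+x) and the grey cap at (387,232). The grey tester has its black pad at (240,165) and its pivot towards the camera. The sizes check out: bar 42 mm, terminals 59 mm apart, base edge 120 mm. The cap axis is about (594,215), with the bar at about 7°. I move above it with the jaws across the bar.

>>> arm_command([
  [-3, -21.5, 0, 0, 0, 83],
  [-3, -21.5, 0, 0, 0, 83],
  [-3, -21.5, 0, 0, 0, 83],
  [-3, -21.5, 0, 0, 0, 83],
  [-3, -21.5, 0, 0, 0, 83],
  [-3, -21.5, 0, 0, 0, 83],
  [-3, -21.5, 0, 0, 0, 83],
  [-3, -21.5, 0, 0, 0, 83],
  [-3, -21.5, 0, 0, 0, 83],
  [-3, -21.5, 0, 0, 0, 83],
  [-3, -21.5, 0, 0, 0, 83],
  [-3, -21.5, 0, 0, 0, 83],
], jaw=6)

```text
t: 1.1
eef_pos: [595.0, 215.1, 404.4]
tcp_rot: [3.141, -0.0, -1.455]
ft_force: [-0.1, -0.5, -0.1]
opening: 0.63
```

>>> arm_command([
  [0, 0, 0, 0, 0, 0],
  [0, 0, 0, 0, 0, 0],
  [0, 0, 0, 0, 0, 0],
])

```text
t: 1.35
eef_pos: [595.0, 215.0, 404.6]
tcp_rot: [3.141, -0.0, -1.445]
ft_force: [-0.0, -0.3, -0.6]
opening: 0.63
```

```bash
python3 - <<'E'
from h import *
s=state();print(s["t"],s["eef_pos"],s["tcp_rot"],s["joints"])
m=camera_model("wrist");cv2.imwrite("pics/w1.png",read_camera("wrist")[:,:,::-1])
print(m["xyz"],m["rotation"],m["K"][0,0])
c=np.array([594.5,214.7,128]);u=np.array([np.cos(.125),np.sin(.125),0])*21
print(proj(m,[c,c+u,c-u,[594.5,214.7,106]]).round(0))
E
```

```text
1.35 [594.991376  215.0129321 404.5608211] [ 3.14126671e+00 -4.83749968e-05 -1.44523267e+00] [ 2.42416099e-01  5.02144512e-01  1.53914562e+00 -1.12668930e-05
  1.10063188e+00  1.68765389e+00]
[676.51411263 226.15602266 384.26394053] [-2.90522147e-01 -4.35626464e-05 -1.44636937e+00] 292.0707374549481
[[319. 209.]
 [319. 187.]
 [319. 230.]
 [319. 202.]]
```

View pics/w1.png

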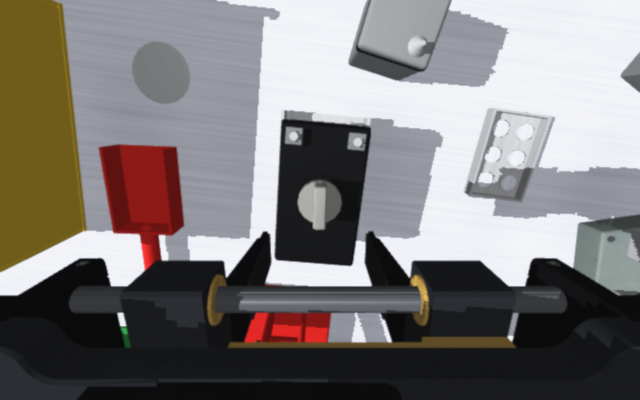

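The wrist picture shows the bar at u≈319, v 182–229 and the disc at (319,202). The prediction for the disc was (319,202), so the alignment is good. I descend until the tips are at about 110 mm, then close.

>>> arm_command([
  [0, 0, 2, 0, 0, 0],
  [0, 0, 4, 0, 0, 0],
  [0, 0, 6, 0, 0, 0],
  [0, 0, 8, 0, 0, 0],
  [0, 0, 9, 0, 0, 0],
  [0, 0, 9.7, 0, 0, 0],
  [0, 0, 10.2, 0, 0, 0],
  [0, 0, 10.4, 0, 0, 0],
  [0, 0, 10.4, 0, 0, 0],
  [0, 0, 10.4, 0, 0, 0],
])

```text
t: 2.23
eef_pos: [595.1, 215.1, 301.5]
tcp_rot: [-3.14, 0.0, -1.448]
ft_force: [0.0, -0.4, -0.2]
opening: 0.631
```

>>> arm_command([
  [0, 0, 0, 0, 0, 0],
  [0, 0, 0, 0, 0, 0],
  [0, 0, 0, 0, 0, 0],
  [0, 0, 0, 0, 0, 0],
  [0, 0, 0, 0, 0, 0],
  [0, 0, 0, 0, 0, 0],
  [0, 0, 0, 0, 0, 0],
  [0, 0, 0, 0, 0, 0],
  [0, 0, 0, 0, 0, 0],
  [0, 0, 0, 0, 0, 0],
], jaw=0)

```text
t: 3.07
eef_pos: [595.3, 213.9, 300.8]
tcp_rot: [-3.142, -0.002, -1.448]
ft_force: [1.3, -10.0, 0.6]
opening: 0.128
```

Gripped: the opening is 12.2 mm, which matches the bar. I turn anticlockwise, shifting 1 mm to ease the side force.

>>> arm_command([
  [0.1, 0, 0, 0, 0, -3],
  [0.1, 0, 0, 0, 0, -7],
  [0.1, 0, 0, 0, 0, -12],
  [0.1, 0, 0, 0, 0, -17],
  [0.1, 0, 0, 0, 0, -22],
  [0.1, 0, 0, 0, 0, -27],
  [0.1, 0, 0, 0, 0, -32],
  [0.1, 0, 0, 0, 0, -37],
  [0.1, 0, 0, 0, 0, -42],
  [0.1, 0, 0, 0, 0, -46],
  [0.1, 0, 0, 0, 0, -49],
  [0.1, 0, 0, 0, 0, -50],
])

```text
t: 4.07
eef_pos: [594.7, 214.5, 300.8]
tcp_rot: [-3.141, 0.001, -0.573]
ft_force: [-3.1, 4.4, 1.8]
opening: 0.124
```

>>> arm_command([
  [0, 0, 0, 0, 0, -4],
  [0, 0, 0, 0, 0, -8],
  [0, 0, 0, 0, 0, -12],
  [0, 0, 0, 0, 0, -16],
  [0, 0, 0, 0, 0, -20],
  [0, 0, 0, 0, 0, -24],
  [0, 0, 0, 0, 0, -27],
  [0, 0, 0, 0, 0, -29],
  [0, 0, 0, 0, 0, -30],
  [0, 0, 0, 0, 0, -30],
  [0, 0, 0, 0, 0, -30],
])

```text
t: 4.98
eef_pos: [594.2, 214.7, 300.8]
tcp_rot: [-3.141, 0.003, -0.052]
ft_force: [-7.7, 4.9, 4.6]
opening: 0.121
```

```bash
python3 -c "
from h import *
s=state();print(s['tcp_rot'],s['ft_force'],s['moment'],s['joints'])"
```

```text
[-3.14091595e+00  2.89427239e-03 -5.22278824e-02] [-7.65263393  4.91759739  4.61445999] [1.07557689 1.44883506 0.06692366] [0.24210519 0.6138332  1.64342216 0.0019187  0.88691169 0.29311989]
```

The moment is only the friction torque, so the stop is not reached yet. I turn a little further.

>>> arm_command([
  [0, 0, 0, 0, 0, -2],
  [0, 0, 0, 0, 0, -3],
  [0, 0, 0, 0, 0, -4],
  [0, 0, 0, 0, 0, -4],
  [0, 0, 0, 0, 0, -4],
  [0, 0, 0, 0, 0, -4],
])

```text
t: 5.48
eef_pos: [594.2, 214.7, 300.8]
tcp_rot: [-3.14, 0.003, 0.016]
ft_force: [-8.0, 6.2, 4.7]
opening: 0.126
```

```bash
python3 -c "
from h import *
s=state();print(s['tcp_rot'],s['ft_force'],s['moment'],s['joints'])"
```

```text
[-3.14034838e+00  2.95159592e-03  1.60467364e-02] [-7.95883163  6.17118247  4.70118114] [ 0.96954435  1.48088065 -0.62405003] [0.241958   0.61378248 1.64347337 0.00241736 0.88693612 0.2243834 ]
```

The moment jumped to −0.62 N m, so the cap is at its stop. I release and retreat.

>>> arm_command([
  [0, 0, 0, 0, 0, 0],
  [0, 0, 0, 0, 0, 0],
  [0, 0, 0, 0, 0, 0],
  [0, 0, 0, 0, 0, 0],
  [0, 0, 0, 0, 0, 0],
  [0, 0, 0, 0, 0, 0],
], jaw=5)

```text
t: 5.98
eef_pos: [595.2, 213.9, 300.8]
tcp_rot: [3.142, -0.0, 0.017]
ft_force: [-0.8, 0.0, -0.4]
opening: 0.482
```

>>> arm_command([
  [0, 0, -1, 0, 0, 0],
  [0, 0, -3, 0, 0, 0],
  [0, 0, -5, 0, 0, 0],
  [0, 0, -7, 0, 0, 0],
  [0, 0, -9, 0, 0, 0],
  [0, 0, -10.5, 0, 0, 0],
  [0, 0, -10.5, 0, 0, 0],
  [0, 0, -10.5, 0, 0, 0],
])

```text
t: 6.65
eef_pos: [594.9, 214.0, 406.7]
tcp_rot: [-3.141, -0.002, 0.017]
ft_force: [-0.3, 0.2, 0.0]
opening: 0.525
```

```bash
python3 - <<'E'
from h import *
s=state();print(s["eef_pos"],s["tcp_rot"],s["opening"],s["ft_force"])
a=read_camera("scene")[:,:,::-1];b=read_camera("wrist")[:,:,::-1]
cv2.imwrite("pics/s2.png",a)
c=cv2.resize(a[190:300,340:440],None,fx=4,fy=4,interpolation=cv2.INTER_CUBIC)
cv2.imwrite("pics/c2.png",np.hstack([c,cv2.resize(b[:,:],(400,440))]))
E
```

```text
[594.92258704 213.98320346 406.66333986] [-3.14126162e+00 -1.82275905e-03  1.74560434e-02] 0.5247239787073054 [-0.2659848   0.16300882  0.04067113]
```

View pics/c2.png

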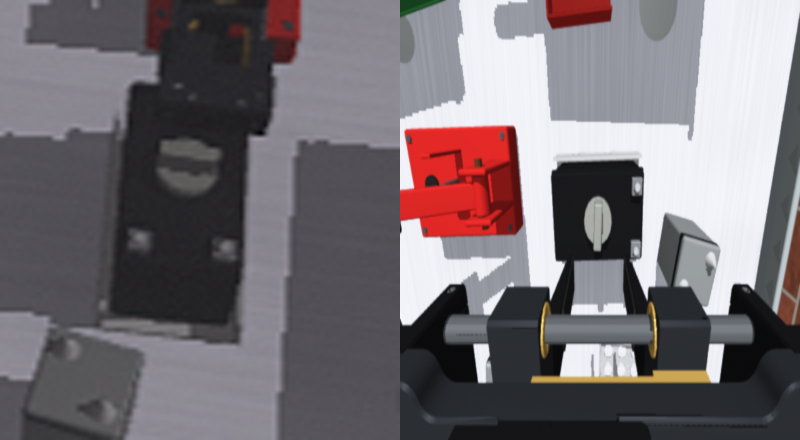

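The cap bar now lies across the cell, at (190,163) in the left crop and (598,225) in the wrist view, so it is open. I move above the tester pad with the fingers closed.

>>> arm_command([
  [-1, 3, 0, 0, 0, -1],
  [-2, 6.2, 0, 0, 0, -2],
  [-3, 9.4, 0, 0, 0, -3],
  [-4, 12.5, 0, 0, 0, -4],
  [-5, 15.6, 0, 0, 0, -5],
  [-6, 18.8, 0, 0, 0, -6],
  [-7, 21.9, 0, 0, 0, -7],
  [-8, 25, 0, 0, 0, -8],
  [-9, 28.2, 0, 0, 0, -9],
  [-10, 31.3, 0, 0, 0, -10],
  [-11, 34.4, 0, 0, 0, -11],
  [-12, 37.5, 0, 0, 0, -13],
], jaw=0)

```text
t: 7.75
eef_pos: [480.9, -164.4, 404.8]
tcp_rot: [-3.14, 0.001, 0.245]
ft_force: [0.6, 0.3, 0.6]
opening: 0.007
```

```bash
python3 -c "
from h import *
s=state();print(s['t'],s['eef_pos'],s['tcp_rot'])
p=s['eef_pos'];y=s['tcp_rot'][2];d=np.array([457,-245])-p[:2];print(d@[np.cos(y),np.sin(y)],d@[np.sin(y),-np.cos(y)])"
```

```text
7.75 [ 480.89718856 -164.42677627  404.81862111] [-3.14046481e+00  1.25661758e-03  2.44935951e-01]
-42.722464249025684 72.37341398173693
```

>>> arm_command([
  [-1.5, 2.5, 0, 0, 0, 0],
  [-3, 5, 0, 0, 0, 0],
  [-4, 6.8, 0, 0, 0, 0],
  [-4.3, 7.2, 0, 0, 0, 0],
  [-4.3, 7.2, 0, 0, 0, 0],
  [-4.3, 7.2, 0, 0, 0, 0],
])

```text
t: 8.25
eef_pos: [457.4, -242.9, 405.1]
tcp_rot: [-3.14, 0.001, 0.244]
ft_force: [-0.2, -0.1, -0.9]
opening: 0.007
```

```bash
python3 - <<'E'
from h import *
s=state();print(s["t"],s["eef_pos"],s["tcp_rot"])
m=camera_model("wrist");b=read_camera("wrist")[:,:,::-1]; sc=read_camera("side")[:,:,::-1]
top=cv2.resize(b,None,fx=1.25,fy=1.25)[:420]
cv2.imwrite("pics/w3.png",b[:,:]);
c=cv2.resize(sc[110:210,290:410],None,fx=3,fy=3,interpolation=cv2.INTER_CUBIC)
cv2.imwrite("pics/c3.png",np.vstack([b[:300],np.pad(c[:290],((0,0),(0,280),(0,0)))]))
piv=np.array([581,-212,100]);x=np.array([np.cos(.262),np.sin(.262),0]);y=np.array([-x[1],x[0],0]);z=np.array([0,0,1])
pad=piv-118.7*x+54*z; xa=np.cos(.35)*x-np.sin(.35)*z
print(proj(m,[pad]+[pad+i*23*xa+j*25*y for i,j in((1,1),(1,-1),(-1,-1),(-1,1))]+[piv-75*x-100*z+40*z+i*95*x+j*60*y for i,j in((1,1),(1,-1),(-1,-1),(-1,1))]).round(0))
print(proj(camera_model("side"),[pad]).round(0))
E
```

```text
8.25 [ 457.39007457 -242.85294572  405.11219737] [-3.14040534e+00  6.97242136e-04  2.43812187e-01]
[[327. 220.]
 [352. 188.]
 [351. 243.]
 [302. 251.]
 [299. 194.]
 [444. 135.]
 [434. 232.]
 [284. 234.]
 [279. 138.]]
[[352. 162.]]
```

View pics/c3.png

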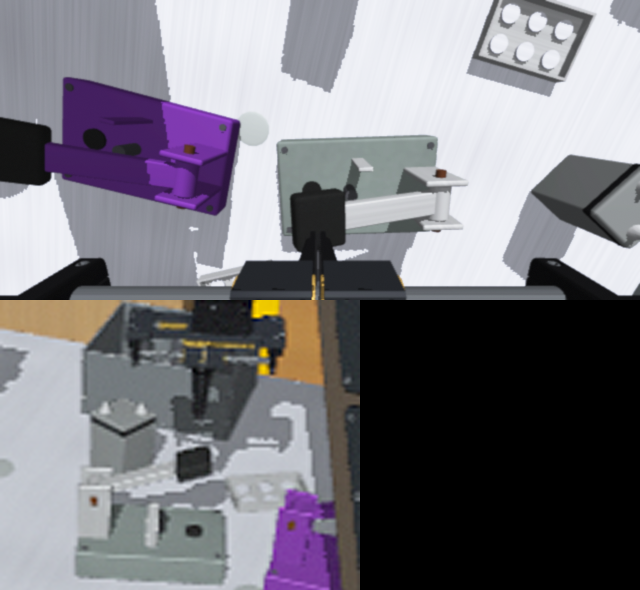

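The base corners are within about 7 px of the prediction, and the pad sits about 5 mm further to tool −x, as in the first measurement. The tips are above the pad with nothing else in the way. I shift 5 mm and go down in stages.

>>> arm_command([
  [-0.5, 0.2, 1, 0, 0, 0],
  [-0.5, 0.2, 2.5, 0, 0, 0],
  [-0.5, 0.2, 3.7, 0, 0, 0],
  [-0.5, 0.2, 4.3, 0, 0, 0],
  [-0.5, 0.2, 5, 0, 0, 0],
  [-0.5, 0.2, 5.5, 0, 0, 0],
  [-0.5, 0.2, 6, 0, 0, 0],
  [-0.5, 0.2, 6.5, 0, 0, 0],
  [-0.5, 0.2, 7, 0, 0, 0],
  [-0.5, 0.2, 7.5, 0, 0, 0],
  [-0.5, 0.2, 7.5, 0, 0, 0],
  [-0.5, 0.2, 7.5, 0, 0, 0],
])

```text
t: 9.35
eef_pos: [453.1, -246.5, 330.7]
tcp_rot: [3.142, -0.0, 0.244]
ft_force: [-0.3, 0.0, 4.0]
opening: 0.008
```

>>> arm_command([
  [0, 0, 0.4, 0, 0, 0],
  [0, 0, 0.8, 0, 0, 0],
  [0, 0, 1.2, 0, 0, 0],
  [0, 0, 1.6, 0, 0, 0],
  [0, 0, 2, 0, 0, 0],
  [0, 0, 2.4, 0, 0, 0],
  [0, 0, 2.7, 0, 0, 0],
  [0, 0, 2.9, 0, 0, 0],
  [0, 0, 3, 0, 0, 0],
  [0, 0, 3, 0, 0, 0],
  [0, 0, 3, 0, 0, 0],
  [0, 0, 3, 0, 0, 0],
])

```text
t: 10.35
eef_pos: [452.6, -246.5, 301.1]
tcp_rot: [-3.141, 0.001, 0.245]
ft_force: [-5.5, -2.1, 8.2]
opening: 0.002
```

```bash
python3 - <<'E'
from h import *
s=state();print(s["t"],s["eef_pos"],s["tcp_rot"],s["ft_force"])
b=read_camera("wrist")[:,:,::-1]; sc=read_camera("side")[:,:,::-1]
c=cv2.resize(sc[120:210,290:410],None,fx=4,fy=4,interpolation=cv2.INTER_CUBIC)
cv2.imwrite("pics/c4.png",np.vstack([b[100:330],np.pad(c,((0,0),(0,160),(0,0)))]))
E
```

```text
10.35 [ 452.63200843 -246.51717109  301.11743965] [-3.14145175e+00  8.30441051e-04  2.44516540e-01] [-5.50746953 -2.08935352  8.23960964]
```

View pics/c4.png

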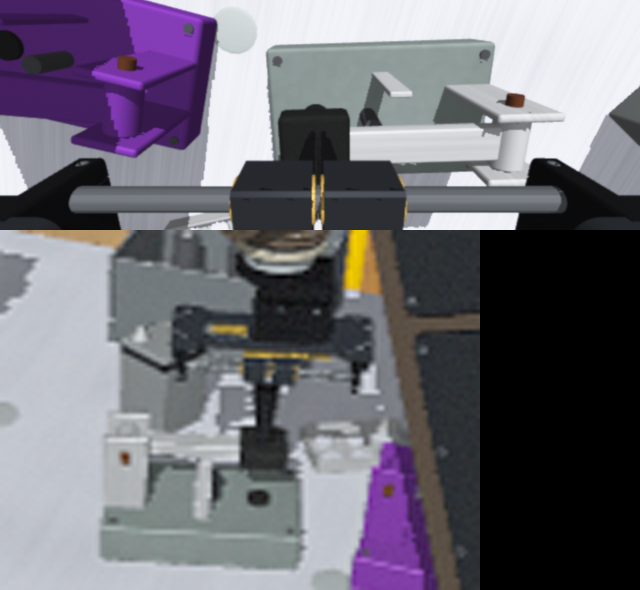

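The lever looks level: its bar is flush with the index plate, the fingers are on the pad at (265,440), and the force is 8.2 N up with the tips at 111 mm. I hold it there.

>>> arm_command([
  [0, 0, 0, 0, 0, 0],
  [0, 0, 0, 0, 0, 0],
  [0, 0, 0, 0, 0, 0],
  [0, 0, 0, 0, 0, 0],
  [0, 0, 0, 0, 0, 0],
  [0, 0, 0, 0, 0, 0],
  [0, 0, 0, 0, 0, 0],
  [0, 0, 0, 0, 0, 0],
  [0, 0, 0, 0, 0, 0],
  [0, 0, 0, 0, 0, 0],
  [0, 0, 0, 0, 0, 0],
  [0, 0, 0, 0, 0, 0],
])

```text
t: 11.45
eef_pos: [452.6, -246.5, 301.1]
tcp_rot: [-3.141, 0.001, 0.244]
ft_force: [-6.1, -2.7, 8.2]
opening: 0.0
```

>>> arm_command([
  [0, 0, 0, 0, 0, 0],
  [0, 0, 0, 0, 0, 0],
  [0, 0, 0, 0, 0, 0],
  [0, 0, 0, 0, 0, 0],
  [0, 0, 0, 0, 0, 0],
  [0, 0, 0, 0, 0, 0],
  [0, 0, 0, 0, 0, 0],
  [0, 0, 0, 0, 0, 0],
  [0, 0, 0, 0, 0, 0],
  [0, 0, 0, 0, 0, 0],
  [0, 0, 0, 0, 0, 0],
  [0, 0, 0, 0, 0, 0],
])

```text
t: 12.45
eef_pos: [452.6, -246.5, 301.1]
tcp_rot: [-3.141, 0.001, 0.244]
ft_force: [-5.6, -1.9, 7.8]
opening: 0.005
```

>>> arm_command([
  [0, 0, 0, 0, 0, 0],
  [0, 0, 0, 0, 0, 0],
  [0, 0, 0, 0, 0, 0],
  [0, 0, 0, 0, 0, 0],
  [0, 0, 0, 0, 0, 0],
  [0, 0, 0, 0, 0, 0],
  [0, 0, 0, 0, 0, 0],
  [0, 0, 0, 0, 0, 0],
  [0, 0, 0, 0, 0, 0],
  [0, 0, 0, 0, 0, 0],
  [0, 0, 0, 0, 0, 0],
  [0, 0, 0, 0, 0, 0],
])

```text
t: 13.45
eef_pos: [452.6, -246.5, 301.1]
tcp_rot: [-3.141, 0.001, 0.244]
ft_force: [-5.7, -0.2, 7.4]
opening: 0.005
```

```bash
python3 - <<'E'
from h import *
a=read_camera("scene")[:,:,::-1]
cv2.imwrite("pics/s5.png",a)
s=state();print(s["t"],s["eef_pos"],s["ft_force"])
E
```

```text
13.5 [ 452.61775758 -246.49991495  301.12344667] [-6.18675937 -1.11405073  7.94253789]
```

View pics/s5.png

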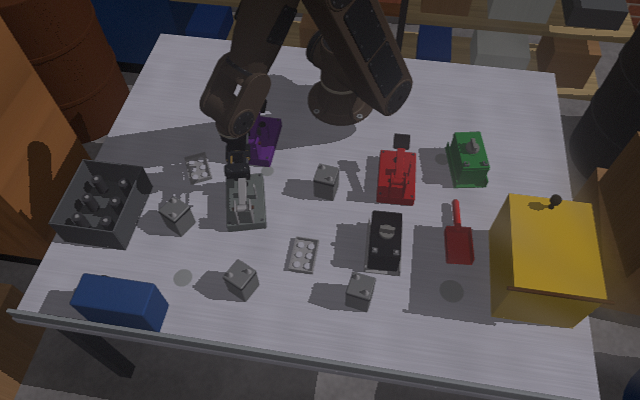

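The loose items are all at their first pixels, the cap bar lies across the cell at (387,231), and the lever is held. I hand in.

```bash
python3 -c "
from cell import *
job_done()
s=state();print(s['t'],s['eef_pos'],s['ft_force'])"
```

```text
the job is handed in; nothing more can be done
the job is handed in; nothing more can be done
```

I opened the black cell's vent cap and pressed the grey tester's lever to level. I handed the job in at about 13.5 s with the fingers still holding the lever there.

- **Cap:** I turned it about 84° anticlockwise. The turning moment jumped from 0.07 to −0.62 N m at the stop. The later pictures show its bar still lying across the cell.
- **Lever:** I held it for over 3 s with closed fingers at a tip height of 111 mm, which I work out as about 0.34 rad. The upward force was 7.4–8.2 N, a little under the nominal 9 N. There was also a steady sideways force of about 6 N, probably friction on the pad. The side view showed the bar flush with the index plate.
- **Loose items:** in the last scene picture, the batteries, trays and scoop looked unmoved from the start. I judged this by eye only.

No check failed. The joint values themselves can't be read, so the cap and lever angles come from the tool pose, the forces and the pictures. The state could not be read after handing in.

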